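Set the length stop and hold a turning blank in the cut-off jig

TASK

First slide the cut-off jig's length stop along its fence until its right-hand edge is on the red pencil line, and let go of it. Then lay the reddish-brown wooden blank (the longest of the three) flat on the jig's bed and press it into the corner, its side flush against the fence and its end against the stop, firmly but without shoving the stop off the line. Finish still holding it pressed into that corner, ready for me to saw, and leave the other things on the bench where they are.

Things in the scene. Friction and masses are not known exactly. Their poses are not given: they have to be found in the camera images.
- jig: Fixed cut-off jig: plywood bed 130 (x) x 260 (y) x 18 mm with an aluminium fence along its far side. Origin: centre of the underside; x square to the fence, away from the robot, y left along it (jig turned up to 0.2 rad), z up; bed top z = 18 mm. Bed in front of the fence is free. Right of the fence's end nothing is behind a blank lying there, so its overhang can be gripped across from above.
- line (a point): Red pencil line, 2.5 mm wide, across the white rule tape on the fence's top and down its face, 50 to 80 mm left of the saw kerf, different each time. The point: middle of the line on the tape, 7 mm behind the fence's front face, at the fence's top; axes as the jig's. It is only drawn: it cannot be moved.
- stop (a joint): Slide of the length stop, m: 0 when its right-hand edge is 40 mm left of the kerf, growing to the left (+y of the jig) up to 0.125. A friction brake of about 12 N holds it wherever it is left: lighter pushes do not move it. It starts 40 mm or more left of the line.
- stop_edge (a point): The length stop: dark steel carriage, 44 mm long, riding on the fence. The point lies on its right-hand edge, 7 mm behind the fence's front face, at the fence's top. In the same plane, square to the fence, is the flat stop face for the blank's end: it hangs in front of the fence, 31 mm wide, from 2 mm above the bed to 10 mm above the fence.
- stop_knob (a point): Black round knob on the stop, 26 mm diameter, 28 mm tall, by which it is slid; it does not turn. The point is on its axis, 87 mm above the bench, 9 mm below the knob's top and 23 mm above the carriage's flat top; 22 mm left of the stop face, 12.5 mm behind the fence's front face.
- blank_0: The reddish-brown wooden blank, 27 x 160 x 27 mm, about 0.09 kg, the longest of three. Origin: centre of its underside; its y axis runs along its length. It lies on the bench, length within 0.2 rad of the robot's y direction; the three blanks change places.
- blank_0_center (a point): The middle of the reddish-brown blank (13.5 mm above the surface on which it lies).
- blank_1: Another blank, nearly black, 27 x 140 x 27 mm; not for this job. Origin: centre of its underside.
- blank_2: Another blank, pale wood, 27 x 120 x 27 mm; not for this job. Origin: centre of its underside.
- fence: The jig's upright fence; origin and axes are the jig's. 25 mm thick, 36 mm above the bed (top z = 54 mm). Its front face, against which wood is pushed, is the plane x = +25 mm; it runs from y = -108 mm (right end) to y = +128 mm. A narrow saw kerf crosses it at y = -90 mm. Wood rubs hard on it and on the stop (friction around 1), so friction can pass for a stop.
- pencil: Black pencil, 9 x 135 x 8 mm, lying on the bench; a bystander.
- small_green_box: Small closed green plastic box, 71 x 103 x 34 mm, at the back of the bench; a bystander. Origin: centre of its underside.

How it is judged:
By the outcome, as a careful person would: the job done as asked, in the order asked, and still so for the second after the job is handed in, while the arm keeps its last pose, push and grip.
It also fails if it takes over 72 s, if anything falls off the work surface, if the arm or the gripper's body presses on something with over 40 N, if the wrist force passes 120 N, or if a joint passes its speed limit or range.

ROBOT

A 6-joint arm with a two-finger parallel gripper is mounted at the origin on a cart in front of the work surface, level with it; the furniture and walls round the work are solid. World frame = base frame: x ahead of the robot, y to its left, z up, the work surface at z = 0. Lengths are in m, angles in rad, forces in N, time in s.
With the tool pointing down it reaches from about 0.275 to 0.85 m from the base axis. Payload 19 kg.
Tool frame: the origin (TCP) lies on the centre line of the jaws, within the pads' length; the fingertips stand 8 mm ahead of it and the grasp point (between the pads) lies 11 mm behind it (arm.finger_overhang is the distance from the TCP to the fingertips, in m); y points along the fingers, z is the direction in which the jaws open and shut, and the axes are right-handed (so a half turn about y gives the same grasp; the last joint's range is limited). The gripper opens to 85 mm and grips with 20 to 120 N. Pads are 22 mm wide; open, the fingers measure 114 mm over their backs; the gripper's body (76 mm by 85 mm) begins 54 mm behind the grasp point. The pads swing forward as they close: fully open they stand 13 mm farther back than shut.
Start: joints at [-1.24, 0.15, 1.437, -0, 1.554, -0.134], TCP at [0.258, -0.514, 0.239] pointing down, gripper open.
Joint ranges: [-2.8, 2.8], [-0.68, 2.1], [0.12, 2.68], [-1.39, 4.53], [0.16, 2.79], [-2.81, 2.81]. Speed limits (rad/s): [1.89, 1.89, 2.22, 3.01, 3.01, 3.01].

INTERFACE

Orientations are given as [roll, pitch, yaw] about the fixed x, y, z axes, in that order (R = Rz(yaw) Ry(pitch) Rx(roll)).
In Python, from station import monitor, vision, arm gives the robot as it stands.
- The arm moves only by the tool carry_out, never from a script. Its argument "deltas" is one flat list of numbers, 4 for each row, row after row: the shift along the tool's x, y, z in units of 25 mm (1.0 is 25 mm), then the turn about the tool's y in units of 6 degrees (1.0 is 6 degrees). A call has 1 to 8 rows; each row is the pose to reach, as a shift and turn from the pose measured when the call began, along the tool's axes at that moment; what a row does not reach only later rows make up. A row lasts 1/8 s, in which the tool goes at most 62.5 mm and 10.7 degrees, less where a joint would pass 70% of its speed; a pose out of reach is approached as far as the arm can. A call with a gripper value outside its range is refused whole. "jaw" is the gripper command: -1 is shut, 1 is fully open, values between are in proportion, set as the call begins (left out, the last holds). The fingers move at their own pace and stop on an object; "grip_force" is the grip in N (left out, the last holds). Time passes only in rows, so rows that repeat a pose let the fingers close. It gives the time, the measured TCP pose, the force and the opening at its end, in the units of the state.
- monitor.get_obs(): the state, without advancing time (a new reading comes with each control period).
- vision.camera(name): name is "scene" or "top"; returns the picture (400x640x3 uint8, blue, green, red); there is no depth.
- vision.calibration(name): a dict with "mtx" (3x3 intrinsics, pixels), "extrinsics" (4x4, takes a point from camera to world coordinates). Camera axes: x right, y down, z forward; pixel columns grow to the right and rows downward; lengths in m; the calibration is good to about 2 mm. A picture is of the moment at which its call begins. calibration takes no time and is no camera call.
- arm.hand_in(): hands the job in, once; it reports no verdict.
The state is a dict: "t": time; "joints": joint angles; "dq": joint speeds; "effort": joint torques, N m; "position": TCP position; "tcp_rot": TCP orientation; "wrist_force": force on the tool from outside, world axes, zero at the start; "torque": the same for the moment, N m; "gripper_width": finger opening in m.
Only numpy, scipy, OpenCV 4.12 (cv2) and the standard library are available. Lean on these libraries where they do the work, as an engineer would, in place of code of your own. Each camera call takes 0.05 s, during which the arm holds its last target.

## Working session

There is one attempt and no reset: what is moved stays moved. The work goes in short steps, Python scripts to look and compute and a tool call to move; the robot and the scene stay as the last step left them, time stands still between calls to the robot, and variables do not carry over. Pictures are saved under pics/ and viewed, and the job is handed in when it is done.

Besides the shell and the picture viewer there is one more tool, called after ">>>" in YAML: its name, and indented under it one key for each argument. carry_out: Moves the arm, as the interface text tells. Its arguments: {"type":"object","properties":{"deltas":{"type":"array"},"jaw":{"type":"number"},"grip_force":{"type":"number"}},"required":["deltas"]}

```bash
mkdir -p pics; ls; python3 - <<'E'
from station import monitor, vision, arm
import cv2
print(monitor.get_obs(), arm.finger_overhang)
for n in ("scene","top"):
    cv2.imwrite(f"pics/{n}0.png",vision.camera(n)); c=vision.calibration(n); print(n,c)
E
```

```text
pics
{'t': 0.0, 'joints': array([-1.23996897e+00,  1.50989742e-01,  1.43802562e+00, -5.89897724e-06,
        1.55379375e+00, -1.33981875e-01]), 'dq': array([-1.32073734e-03, -1.36233458e-03, -9.58707321e-04,  8.17043776e-05,
       -1.42800822e-03,  4.77089574e-04]), 'effort': array([-7.86059559e-05, -7.13054752e+01, -5.70876610e+01, -3.24203529e-04,
        8.85302376e-03, -1.35129301e-05]), 'position': array([ 0.25765825, -0.51377813,  0.23867602]), 'tcp_rot': array([-1.57200268e+00,  1.56651673e-04, -2.67678341e+00]), 'wrist_force': array([-0.22297963,  0.05329199,  0.09893141]), 'torque': array([0.02960922, 0.00459564, 0.0395559 ]), 'gripper_width': 0.08553110355765887} 0.008
scene {'mtx': array([[397.42807384,   0.        , 322.56660778],
       [  0.        , 397.42807384, 197.00514121],
       [  0.        ,   0.        ,   1.        ]]), 'extrinsics': array([[-0.88326997, -0.18976827,  0.42874487,  0.22570489],
       [-0.46886075,  0.35371285, -0.8093558 ,  0.60520656],
       [ 0.00193748, -0.91590132, -0.40139883,  0.44159916],
       [ 0.        ,  0.        ,  0.        ,  1.        ]])}
top {'mtx': array([[500.88400525,   0.        , 329.66094761],
       [  0.        , 500.88400525, 200.79323037],
       [  0.        ,   0.        ,   1.        ]]), 'extrinsics': array([[ 0.01762513, -0.99100091,  0.13268968,  0.4317622 ],
       [-0.99976754, -0.01911624, -0.00997203, -0.06486256],
       [ 0.01241882, -0.13248308, -0.99110747,  1.14491139],
       [ 0.        ,  0.        ,  0.        ,  1.        ]])}
```

View pics/scene0.png

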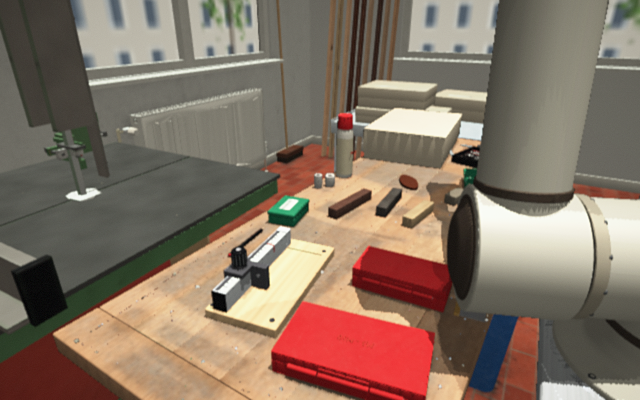

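View pics/top0.png

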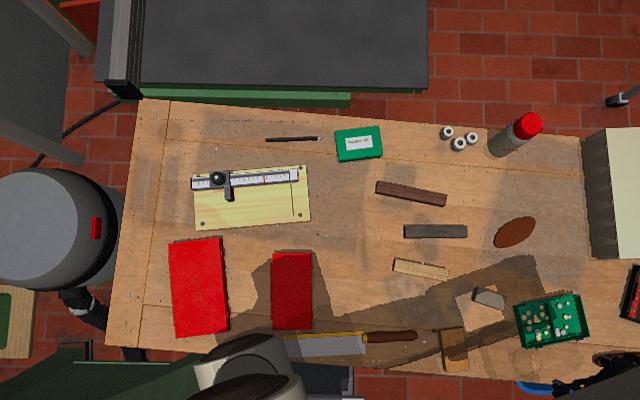

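```bash
python3 - <<'E'
import cv2
a=cv2.imread("pics/top0.png")
cv2.imwrite("pics/top0z.png",cv2.resize(a[90:240,200:400],None,fx=4,fy=4,interpolation=cv2.INTER_CUBIC))
a=cv2.imread("pics/scene0.png")
cv2.imwrite("pics/scene0z.png",cv2.resize(a[120:270,200:400],None,fx=4,fy=4,interpolation=cv2.INTER_CUBIC))
E
```

```text
(no output)
```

View pics/top0z.png

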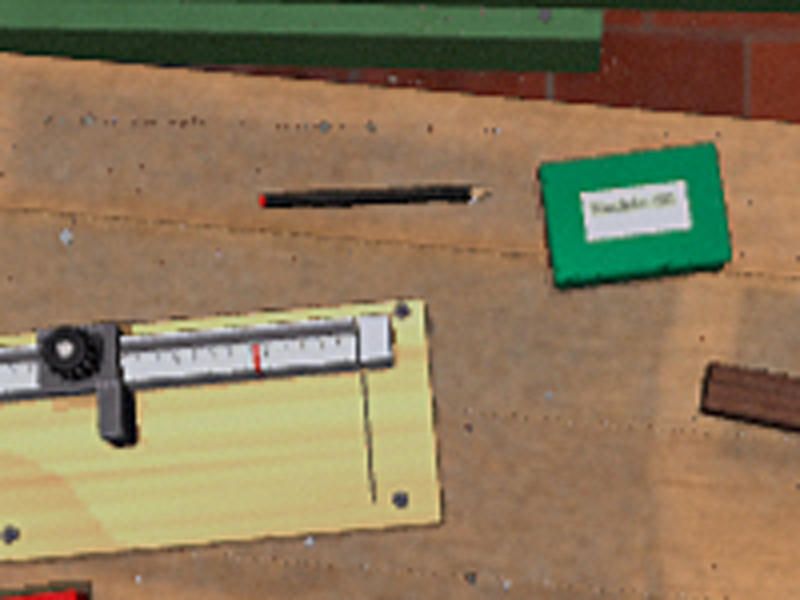

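View pics/scene0z.png

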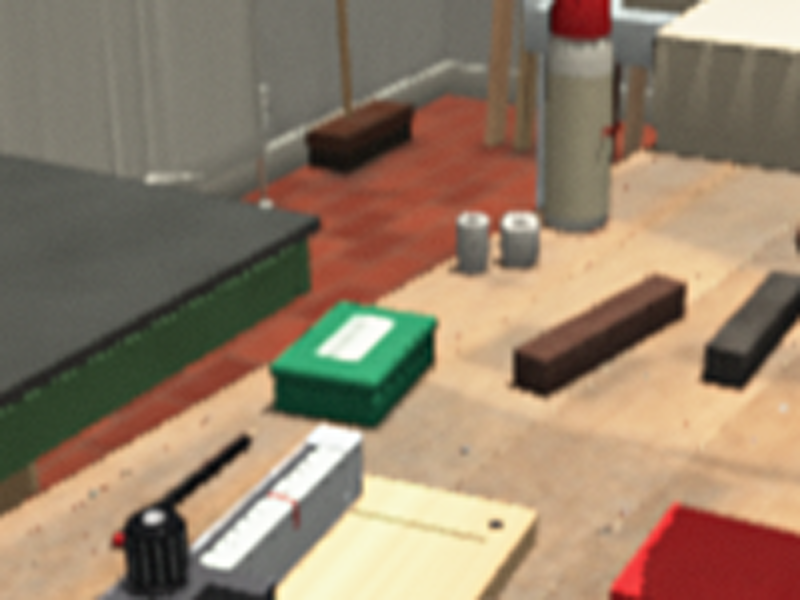

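The top view shows the jig at lower left, with its bed corners near (306,165), (310,220) and (195,230). The red line is at about (264,179) and the knob top at about (216,177). The reddish-brown blank runs from (376,187) to (446,199).

```bash
cat > h.py <<'E'
import numpy as np, cv2
from station import monitor, vision, arm
def cal(n):
    c=vision.calibration(n); E=np.array(c["extrinsics"]); return np.array(c["mtx"]),E
def ray(n,uv,z):
    K,E=cal(n); d=E[:3,:3]@np.linalg.inv(K)@np.array([uv[0],uv[1],1.]); o=E[:3,3]
    return o+d*(z-o[2])/d[2]
def proj(n,P):
    K,E=cal(n); q=(np.atleast_2d(P)-E[:3,3])@E[:3,:3]; q=q@K.T
    return q[:,:2]/q[:,2:]
def j2w(j,p):
    p=np.atleast_2d(p); c,s=np.cos(j[2]),np.sin(j[2])
    return np.c_[j[0]+c*p[:,0]-s*p[:,1], j[1]+s*p[:,0]+c*p[:,1], p[:,2]]
def w2j(j,P):
    c,s=np.cos(j[2]),np.sin(j[2]); d=np.atleast_2d(P)[:,:2]-np.array(j[:2]); return np.c_[c*d[:,0]+s*d[:,1],-s*d[:,0]+c*d[:,1]]
E
cat > fit.py <<'E'
from h import *
from scipy.optimize import least_squares
a=cv2.imread("pics/top0.png"); hsv=cv2.cvtColor(a,cv2.COLOR_BGR2HSV)
# jig fit from hand pixel corners
pts=[((306.5,164.75),(.065,-.13,.018)),((310.25,220.5),(-.065,-.13,.018)),((195.5,230.5),(-.065,.13,.018)),
     ((297.8,181.5),(.025,-.108,.054)),((297,168.5),(.05,-.108,.054))]
f=lambda j:(proj("top",j2w(j,[p[1] for p in pts]))-[p[0] for p in pts]).ravel()
r=least_squares(f,[.5,.1,0.1]); j=r.x; print("jig",j,"res px",r.fun.round(1))
np.save("jig.npy",j)
print("line jig",w2j(j,ray("top",(264.25,179.2),.054)))
print("knob jig",w2j(j,ray("top",(216.5,177.3),.096)))
# blank
H,S,V=cv2.split(hsv); b=a.astype(int)
roi=np.zeros(a.shape[:2],np.uint8); roi[170:215,365:455]=1
g=cv2.cvtColor(a,cv2.COLOR_BGR2GRAY)
m=((g<85)&(roi>0)).astype(np.uint8)
cs,_=cv2.findContours(m,cv2.RETR_EXTERNAL,cv2.CHAIN_APPROX_NONE); c=max(cs,key=cv2.contourArea)
rect=cv2.minAreaRect(c);print(rect,cv2.boxPoints(rect))
big=cv2.resize(a[165:220,355:465],None,fx=7,fy=7,interpolation=cv2.INTER_CUBIC); cv2.imwrite("pics/bl.png",big)
o=cv2.resize(a[130:250,170:330],None,fx=5,fy=5,interpolation=cv2.INTER_CUBIC)
def dr(P,col):
    q=((proj("top",j2w(j,P))-[170,130]+.5)*5-.5).astype(int); cv2.polylines(o,[q],True,col,1)
dr([(.065,-.13,.018),(-.065,-.13,.018),(-.065,.13,.018),(.065,.13,.018)],(255,0,0))
dr([(.025,-.108,.054),(.025,.128,.054),(.05,.128,.054),(.05,-.108,.054)],(0,0,255))
dr([(.025,-.09,.054),(-.06,-.09,.018)],(255,0,255))
cv2.imwrite("pics/ov.png",o)
E
python3 fit.py
```

```text
jig [0.58711334 0.1010336  0.0977412 ] res px [ 0.1  0.2  0.6  0.8 -0.1 -0.1 -0.3 -1.4 -0.3  0.5]
line jig [[ 0.03271519 -0.03506341]]
knob jig [[0.03682691 0.06103162]]
((410.3665771484375, 193.58377075195312), (72.1673812866211, 14.622876167297363), 12.87500286102295) [[373.5609  192.67105]
 [376.81927 178.4158 ]
 [447.17224 194.49649]
 [443.91388 208.75174]]
```

View pics/ov.png

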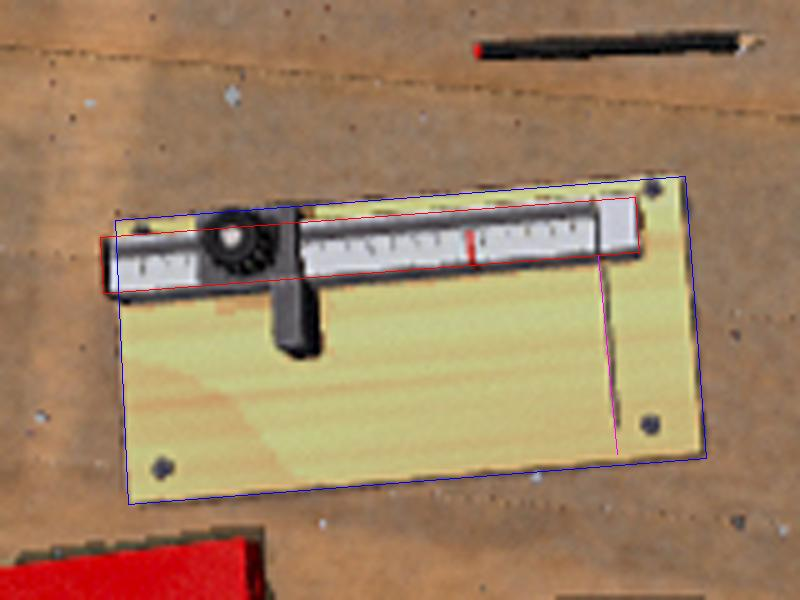

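View pics/bl.png

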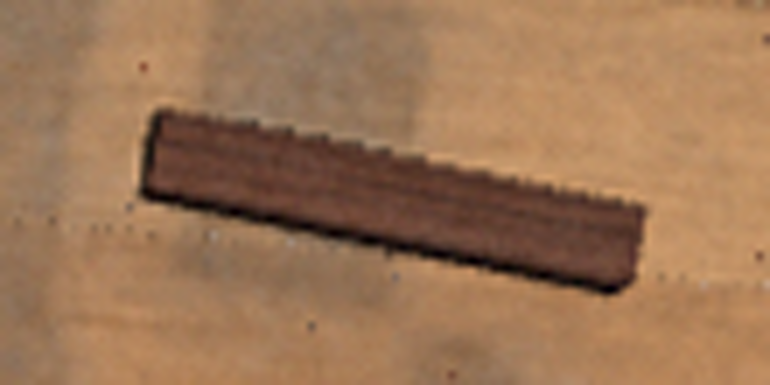

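```bash
cat > fit2.py <<'E'
from h import *
from scipy.optimize import least_squares
j=np.load("jig.npy")
px=[(377.1,180.8),(447.1,194.0),(445.,206.0),(375.6,192.2)]
L=[(.0135,.08,.027),(.0135,-.08,.027),(-.0135,-.08,.027),(-.0135,.08,.027)]
r=least_squares(lambda b:(proj("top",j2w(b,L))-px).ravel(),[.55,-.2,-.1]); print("blank",r.x,r.fun.round(1))
np.save("blank.npy",r.x)
for n in("top","scene"):
    a=cv2.imread(f"pics/{n}0.png").astype(float)
    c=proj(n,j2w(j,[(.032,-.035,.054)]))[0]
    red=a[...,2]-np.maximum(a[...,1],a[...,0])
    u,v=np.meshgrid(np.arange(640),np.arange(400))
    w=np.where((abs(u-c[0])<7)&(abs(v-c[1])<7),np.clip(red-40,0,None),0)
    for vv in np.unique(v[w>0]):
        s=w[vv]; uc=(s*np.arange(640)).sum()/s.sum()
        print(n,vv,uc.round(2),s.sum(),w2j(j,ray(n,(uc,vv),.054)).round(4))
    print(n,c)
# check scene cam consistency
a=cv2.imread("pics/scene0.png"); o=cv2.resize(a[200:340,190:350],None,fx=5,fy=5,interpolation=cv2.INTER_CUBIC)
def dr(P,col,off=(190,200)):
    q=((proj("scene",P)-off+.5)*5-.5).astype(int); cv2.polylines(o,[q],True,col,1)
J=lambda P:j2w(j,P)
dr(J([(.065,-.13,.018),(-.065,-.13,.018),(-.065,.13,.018),(.065,.13,.018)]),(255,0,0))
dr(J([(.025,-.108,.054),(.025,.128,.054),(.05,.128,.054),(.05,-.108,.054)]),(0,0,255))
dr(J([(.025,-.035,.054),(.05,-.035,.054)]),(255,255,0))
cv2.imwrite("pics/ov2.png",o)
E
python3 fit2.py
```

```text
blank [ 0.60222163 -0.26008344 -0.17381898] [ 0.4 -0.1 -0.1  0.2  0.1 -0.2 -0.3  0.1]
top 176 263.44 99.0 [[ 0.04   -0.0337]]
top 177 263.58 120.0 [[ 0.0377 -0.0339]]
top 178 263.68 98.0 [[ 0.0355 -0.034 ]]
top 179 263.72 127.0 [[ 0.0333 -0.0339]]
top 180 263.78 144.0 [[ 0.031  -0.0339]]
top 181 263.97 103.0 [[ 0.0287 -0.0342]]
top 182 264.0 75.0 [[ 0.0265 -0.0341]]
top 185 264.38 8.0 [[ 0.0198 -0.0345]]
top [264.24165914 179.52066803]
scene 238 264.5 10.0 [[ 0.0543 -0.0516]]
scene 239 264.0 6.0 [[ 0.0532 -0.0478]]
scene 243 267.18 11.0 [[ 0.0398 -0.0367]]
scene 244 270.27 15.0 [[ 0.0324 -0.0356]]
scene 245 273.0 16.0 [[ 0.0258 -0.0343]]
scene 246 273.0 3.0 [[ 0.024  -0.0311]]
scene [270.30133898 244.20113503]
```

View pics/ov2.png

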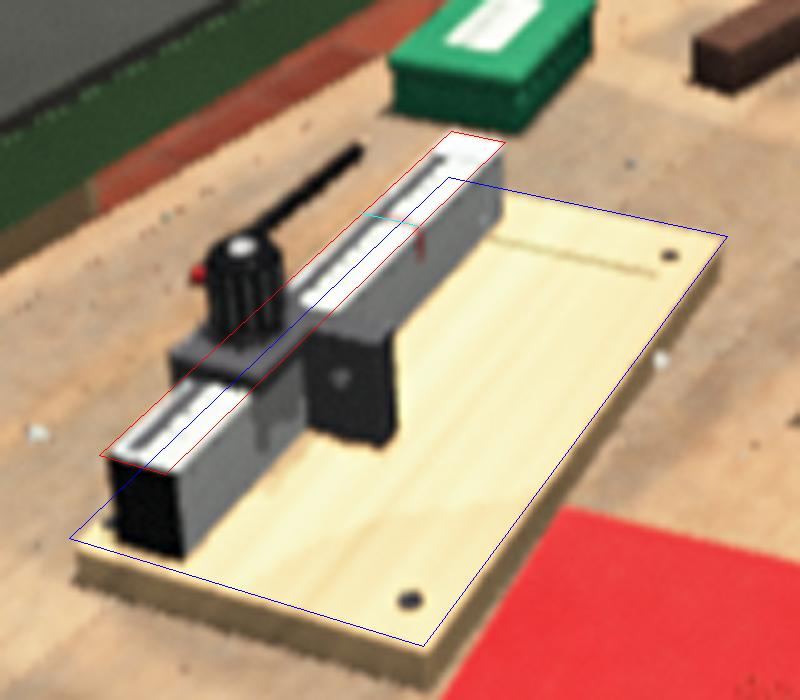

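```bash
sed -i 's/^f=lambda/pts=[((p[0][0]-.375,p[0][1]-.375),p[1]) for p in pts]\nf=lambda/; s/(264.25,179.2)/(263.75,179)/; s/(216.5,177.3)/(216.1,176.9)/' fit.py; sed -i 's/^L=/px=[(p[0]-.43,p[1]-.43) for p in px]\nL=/' fit2.py; python3 fit.py; python3 fit2.py; python3 - <<'E'
from h import *
j=np.load("jig.npy"); print("knob world",j2w(j,[(.0375,.061,.087)]))
E
```

```text
jig [0.58794632 0.10189915 0.0977452 ] res px [ 0.1  0.2  0.6  0.8 -0.1 -0.1 -0.3 -1.4 -0.3  0.5]
line jig [[ 0.03233434 -0.03477351]]
knob jig [[0.03683982 0.06105132]]
((410.3665771484375, 193.58377075195312), (72.1673812866211, 14.622876167297363), 12.87500286102295) [[373.5609  192.67105]
 [376.81927 178.4158 ]
 [447.17224 194.49649]
 [443.91388 208.75174]]
blank [ 0.60318579 -0.25911312 -0.17382586] [ 0.4 -0.1 -0.1  0.2  0.1 -0.2 -0.3  0.1]
top 176 263.44 99.0 [[ 0.0391 -0.0345]]
top 177 263.58 120.0 [[ 0.0368 -0.0347]]
top 178 263.68 98.0 [[ 0.0346 -0.0348]]
top 179 263.72 127.0 [[ 0.0323 -0.0347]]
top 180 263.78 144.0 [[ 0.0301 -0.0347]]
top 181 263.97 103.0 [[ 0.0278 -0.035 ]]
top 182 264.0 75.0 [[ 0.0256 -0.0349]]
top 185 264.38 8.0 [[ 0.0188 -0.0353]]
top [263.86212319 179.14098185]
scene 238 264.07 14.0 [[ 0.0541 -0.0521]]
scene 239 263.46 13.0 [[ 0.0532 -0.0482]]
scene 240 263.0 6.0 [[ 0.0521 -0.0444]]
scene 243 267.18 11.0 [[ 0.0388 -0.0375]]
scene 244 270.27 15.0 [[ 0.0315 -0.0364]]
scene 245 273.0 16.0 [[ 0.0249 -0.0351]]
scene 246 273.0 3.0 [[ 0.0231 -0.0319]]
scene [269.6798707  244.30004153]
knob world [[0.61931435 0.1662676  0.087     ]]
```

View pics/ov.png

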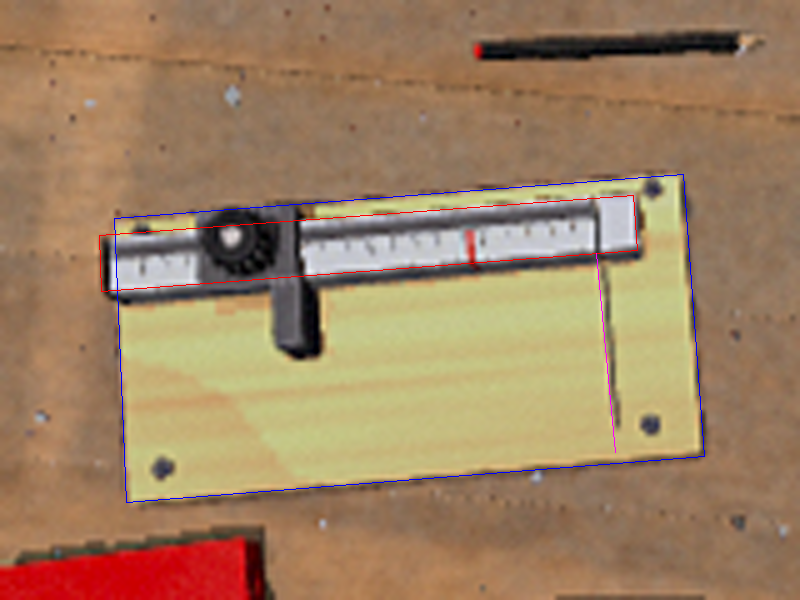

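```bash
cat >> h.py <<'E'
def go(tx,yaw=None):
    """print tool-axis units to target TCP pos and yaw"""
    o=monitor.get_obs(); from scipy.spatial.transform import Rotation as R
    r=R.from_euler('xyz',o["tcp_rot"]).as_matrix(); d=r.T@(np.array(tx)-o["position"])
    cy=np.arctan2(r[1,0],r[0,0]); t=0 if yaw is None else (-(yaw-cy)+np.pi)%(2*np.pi)-np.pi
    print("units",(d/.025).round(3),"turn",round(np.degrees(t)/6,3),"len mm",round(np.linalg.norm(d)*1e3,1)); return d
JIG=np.array([.5875,.1015,.0977])
E
python3 - <<'E'
from h import *
print(w2j(JIG,ray("top",(229.6,179.6),.064)), j2w(JIG,[(.0375,.061,.076),(.0375,-.0125,.076)]))
go([.619,.166,.14],-3.044)
E
```

```text
[[0.03541387 0.03885115]] [[0.61887094 0.16586702 0.076     ]
 [0.62604048 0.09271753 0.076     ]]
units [-25.109   3.972 -17.826] turn 3.506 len mm 776.2
```

>>> carry_out:
  deltas: [-25.1, 4, -17.8, 3.5, -25.1, 4, -17.8, 3.5, -25.1, 4, -17.8, 3.5, -25.1, 4, -17.8, 3.5, -25.1, 4, -17.8, 3.5, -25.1, 4, -17.8, 3.5, -25.1, 4, -17.8, 3.5, -25.1, 4, -17.8, 3.5]
  jaw: 0.2

```text
t: 1.1
position: [0.4884, -0.0796, 0.1754]
tcp_rot: [-1.572, -0.0, -3.043]
wrist_force: [0.3, -0.2, 0.7]
gripper_width: 0.0511
```

```bash
python3 - <<'E'
from h import *
go([.619,.166,.14],-3.044)
E
```

```text
units [-6.163  1.426 -9.264] turn 0.006 len mm 280.4
```

>>> carry_out:
  deltas: [-6.16, 1.42, -9.26, 0, -6.16, 1.42, -9.26, 0, -6.16, 1.42, -9.26, 0, -6.16, 1.42, -9.26, 0, -6.16, 1.42, -9.26, 0, -6.16, 1.42, -9.26, 0]

```text
t: 1.85
position: [0.619, 0.1679, 0.1387]
tcp_rot: [-1.572, -0.002, -3.041]
wrist_force: [-0.3, -0.3, 0.4]
gripper_width: 0.0512
```

```bash
python3 - <<'E'
from h import *
go([.619,.166,.077],-3.044)
for n in("top","scene"): cv2.imwrite(f"pics/{n}1.png",vision.camera(n))
E
```

```text
units [2.000e-03 2.469e+00 7.900e-02] turn 0.03 len mm 61.8
```

View pics/scene1.png

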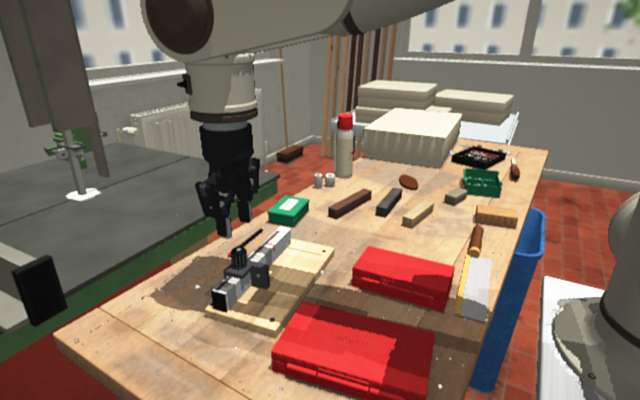

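View pics/top1.png

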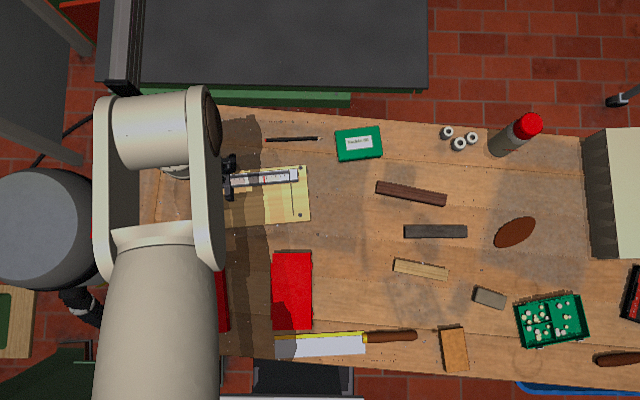

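The scene view shows the gripper hovering over the knob (knob top at about (240,250)). The arm blocks the top view there.

>>> carry_out:
  deltas: [0, 1.2, 0.08, 0, 0, 2.45, 0.08, 0, 0, 2.45, 0.08, 0, 0, 2.45, 0.08, 0]

```text
t: 2.45
position: [0.6192, 0.1634, 0.0799]
tcp_rot: [-1.571, 0.0, -3.043]
wrist_force: [0.6, -0.0, 1.1]
gripper_width: 0.0509
```

```bash
python3 - <<'E'
from h import *
for n in("scene",):
    a=vision.camera(n);cv2.imwrite("pics/s2.png",cv2.resize(a[180:330,180:340],None,fx=5,fy=4,interpolation=cv2.INTER_CUBIC))
E
```

```text
(no output)
```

View pics/s2.png

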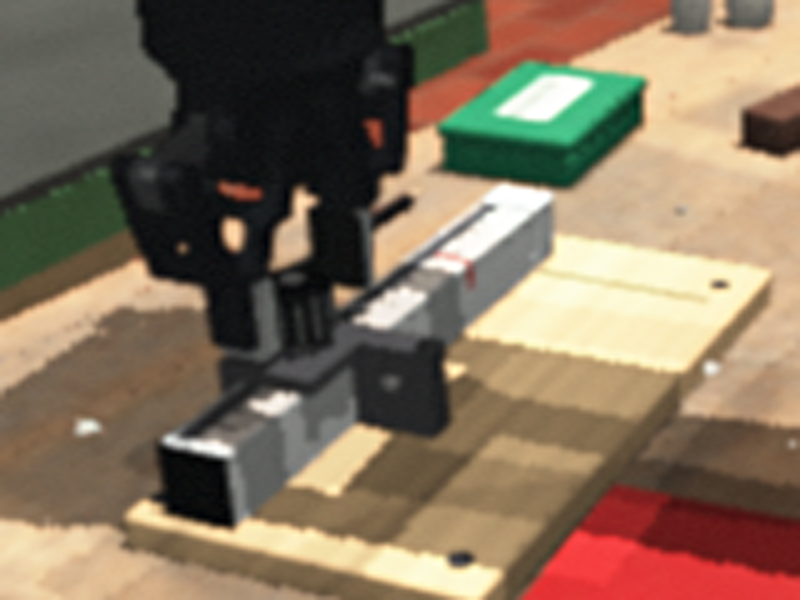

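Both fingers straddle the knob, so I'll close on it.

>>> carry_out:
  deltas: [0, 0.1, -0.1, 0, 0, 0.1, -0.1, 0, 0, 0.1, -0.1, 0, 0, 0.1, -0.1, 0, 0, 0.1, -0.1, 0, 0, 0.1, -0.1, 0]
  jaw: -1
  grip_force: 50

```text
t: 3.25
position: [0.6196, 0.1662, 0.0789]
tcp_rot: [-1.572, 0.003, -3.043]
wrist_force: [-0.3, 0.5, 6.9]
gripper_width: 0.0243
```

```bash
python3 - <<'E'
from h import *
p=monitor.get_obs()["position"]; print(p,w2j(JIG,p))
E
```

```text
[0.61962387 0.16623843 0.07885239] [[0.03828557 0.06129619]]
```

>>> carry_out:
  deltas: [0, 0, 0.5, 0, 0, 0, 1.1, 0, 0, 0, 1.7, 0, 0, 0, 2.3, 0, 0, 0, 2.65, 0, 0, 0, 2.8, 0, 0, 0, 2.8, 0, 0, 0, 2.8, 0]

```text
t: 4.25
position: [0.627, 0.0974, 0.0791]
tcp_rot: [-1.573, 0.004, -3.043]
wrist_force: [5.8, 7.0, -5.0]
gripper_width: 0.0243
```

```bash
cat > look.py <<'E'
from h import *
import sys
k=sys.argv[1]
p=monitor.get_obs()["position"]; print(p,w2j(JIG,p)*1e3)
a=vision.camera("scene");cv2.imwrite(f"pics/s{k}.png",cv2.resize(a[190:290,210:330],None,fx=6,fy=6,interpolation=cv2.INTER_CUBIC))
a=vision.camera("top");cv2.imwrite(f"pics/t{k}.png",cv2.resize(a[150:220,190:320],None,fx=6,fy=6,interpolation=cv2.INTER_CUBIC))
E
python3 look.py 3
```

```text
[0.62704136 0.0974237  0.079061  ] [[38.95517101 -7.91390633]]
```

View pics/s3.png

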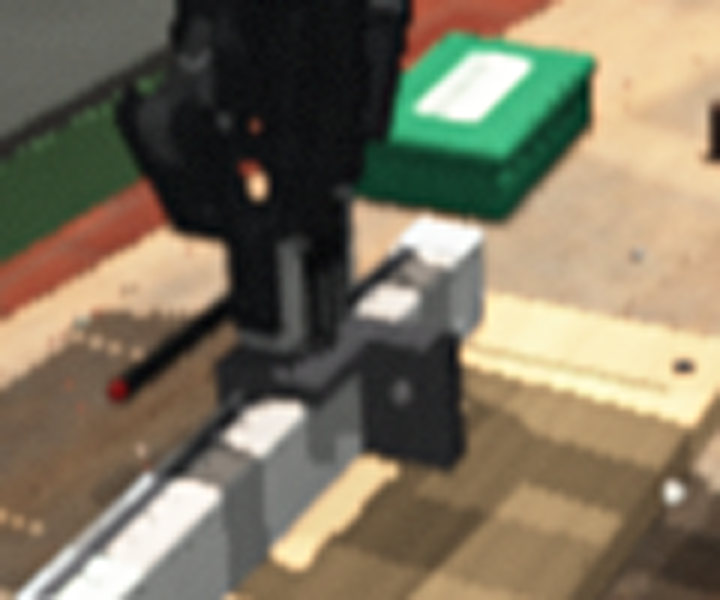

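View pics/t3.png

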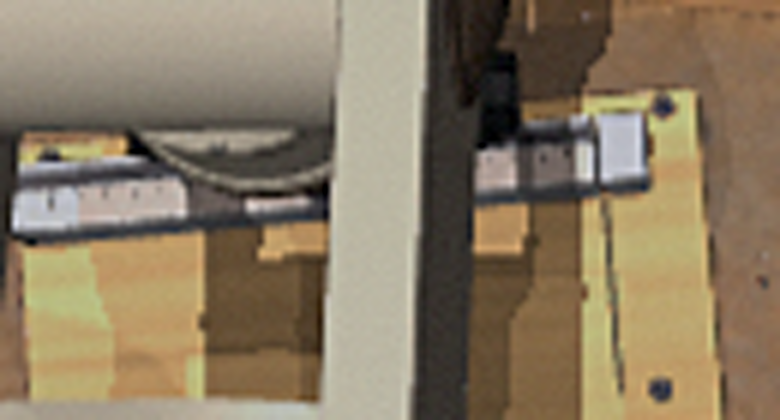

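>>> carry_out:
  deltas: [0, 0, 0.13, 0, 0, 0, 0.2, 0, 0, 0, 0.2, 0, 0, 0, 0.2, 0]

```text
t: 4.85
position: [0.6275, 0.0938, 0.079]
tcp_rot: [-1.574, 0.005, -3.042]
wrist_force: [1.9, 9.9, -4.2]
gripper_width: 0.0238
```

```bash
python3 look.py 4
```

```text
[0.62749018 0.09376912 0.07903077] [[ 39.04537029 -11.59484121]]
```

View pics/s4.png

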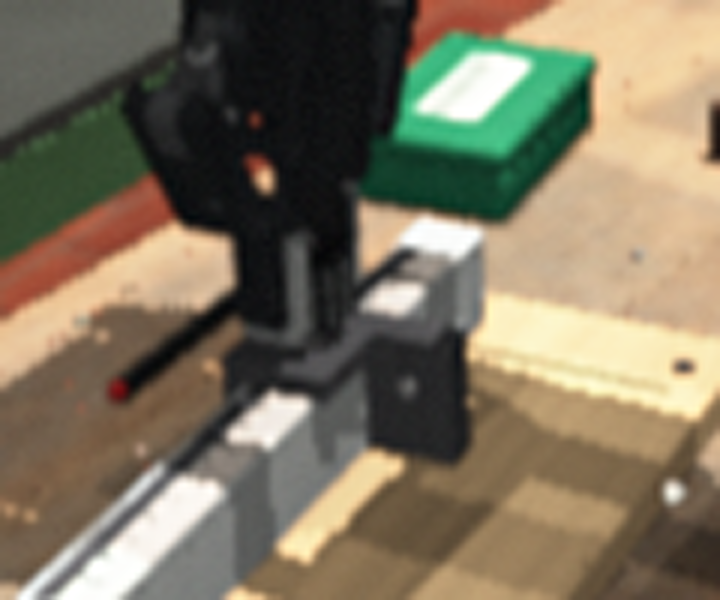

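>>> carry_out:
  deltas: [0, 0, 0.09, 0, 0, 0, 0.09, 0, 0, 0, 0.09, 0]

```text
t: 5.32
position: [0.6276, 0.093, 0.079]
tcp_rot: [-1.576, 0.005, -3.042]
wrist_force: [0.1, 12.3, -3.7]
gripper_width: 0.0239
```

>>> carry_out:
  deltas: [0, 0, 0, 0, 0, 0, 0, 0]

```text
t: 5.58
position: [0.6276, 0.0931, 0.0791]
tcp_rot: [-1.577, 0.005, -3.042]
wrist_force: [1.6, 1.9, -4.6]
gripper_width: 0.0242
```

>>> carry_out:
  deltas: [0, 0, 0, 0, 0, 0, 0, 0, 0, 0, 0, 0, 0, 0, 0, 0]
  jaw: 0.2

```text
t: 6.08
position: [0.6276, 0.0931, 0.0792]
tcp_rot: [-1.577, 0.005, -3.042]
wrist_force: [0.2, 0.0, -0.3]
gripper_width: 0.051
```

>>> carry_out:
  deltas: [0, -1.5, 0, 0, 0, -3, 0, 0, 0, -5, 0, 0, 0, -5, 3, -3, 0, -5, 6, -6, 0, -5, 9, -9, 0, -5, 9, -11, 0, -5, 9, -13]

```text
t: 7.08
position: [0.6494, -0.1353, 0.2023]
tcp_rot: [-1.571, 0.007, -2.142]
wrist_force: [-0.7, 1.1, 0.4]
gripper_width: 0.0516
```

```bash
python3 look.py 5; python3 - <<'E'
from h import *
go([.6,-.26,.1],-1.473)
E
```

```text
[ 0.6493625  -0.13525132  0.20232444] [[  38.47366592 -241.65664371]]
units [5.393 4.066 1.1  ] turn -6.396 len mm 171.1
```

View pics/s5.png

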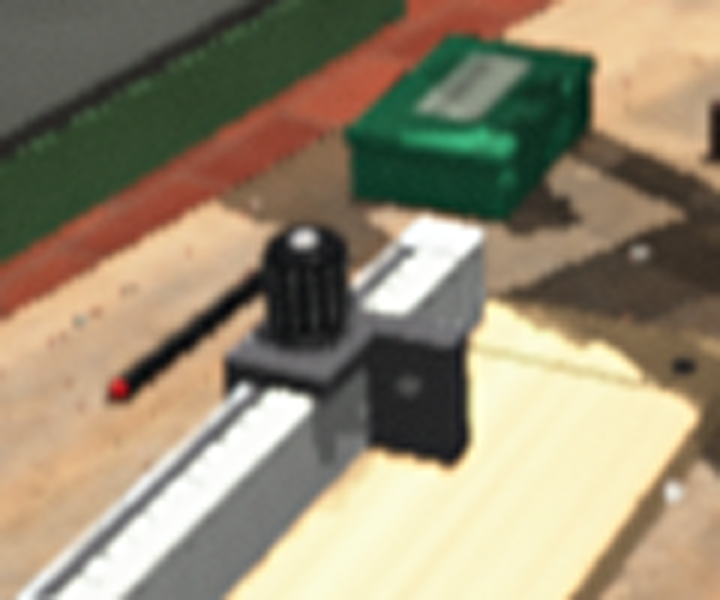

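View pics/t5.png

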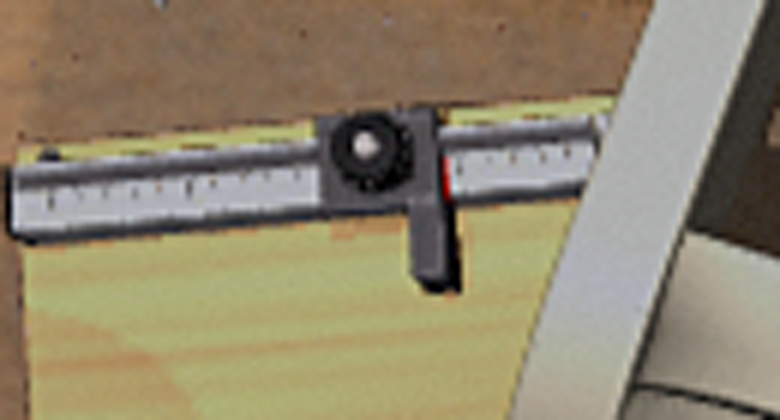

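```bash
python3 - <<'E'
from h import *
a0=cv2.imread("pics/top0.png").astype(float); a1=vision.camera("top"); cv2.imwrite("pics/top5.png",a1); a1=a1.astype(float)
for a in(a0,a1):
  red=a[...,2]-(a[...,1]+a[...,0])/2
  for v in range(176,183):
    s=red[v,258:270]; print(v,s.astype(int), a[v,258:270,1].astype(int))
print(proj("top",j2w(JIG,[(.032,-.0345,.054),(.032,-.0345,.064)])))
E
```

```text
176 [  0   0  -1  -7 -11  95  86  -1  -5  -7  -6  -4] [177 183 191 190 166  94 107 196 167 197 206 207]
177 [  0  -1  -6  -7 -17  92 113  -6   3  -8  -4  -1] [200 205 205 209 172 110 102 206 160 196 204 196]
178 [ -4  -4  -4  -9 -17  73 112  -8   6  -6  -6  -2] [197 203 200 203 199 127  99 208 118 194 203 202]
179 [  0  -5  -7  -7 -19  75 137 -10  -3  -5  -4  -3] [199 203 201 201 213 127  52 202 183 199 199 200]
180 [ -3  -1  -7  -5 -18  75 156  -7  -7  -5  -4  -7] [199 201 203 202 217 133  49 199 213 208 205 203]
181 [ -5  -6  -6  -2 -18  43 143  -9 -10  -2  -7  -4] [207 209 212 189 222 175  48 210 220 182 211 192]
182 [  1  -3  -2   0  -8  11 117   2  -7   2  -2  -2] [157 161 155 124 136 108  13 113 130 107 117 113]
176 [ 0  0  0  0 -1 13 67  0 -6 -8 -2 -2] [ 20  73  82  83  81  12 104 175 148 175 182 179]
177 [ -2   2   0   1  -2  26 102  -2   3  -5  -4  -1] [ 10  74  73  73  80   7  92 185 138 174 182 176]
178 [  0  -1   1   5  -6  17 100  -5   3  -6  -3  -1] [ 28  74  74  77  82  11  90 187 111 171 179 175]
179 [  0   0   1  -1  -1   9 125  -8  -3  -3  -3  -3] [ 29  69  77  82  85  20  45 183 163 175 176 177]
180 [  0   3   2   3  -4   2 146  -7  -6  -4  -5  -4] [ 71  78  78  78  87  20  38 185 186 180 179 181]
181 [  0  -1   3   2   1   0 156  -7  -9  -2  -6  -6] [ 83  75  73  76  86  27   7 194 195 162 189 172]
182 [  4   0   2   0  -1  -9 115   4  -3   0  -2  -3] [ 89  88  86 103  98  36   0 108 113  93 109  95]
[[263.81028584 179.36183652]
 [263.27120706 178.56205233]]
```

The stop edge is on the red line. About 70% of the line's width still shows, so the edge is roughly 0.5 mm left of its centre. Next I fetch the blank.

```bash
python3 - <<'E'
from h import *
go([.598,-.286,.08],-1.745)
E
```

```text
units [6.334 4.862 1.642] turn -3.849 len mm 203.8
```

>>> carry_out:
  deltas: [6.33, 3, 1.64, -3.85, 6.33, 4.86, 1.64, -3.85, 6.33, 4.86, 1.64, -3.85, 6.33, 4.86, 1.64, -3.85, 6.33, 4.86, 1.64, -3.85, 6.33, 4.86, 1.64, -3.85, 6.33, 4.86, 1.64, -3.85]

```text
t: 8.1
position: [0.599, -0.2849, 0.0815]
tcp_rot: [-1.566, 0.006, -1.744]
wrist_force: [0.5, -0.4, 0.6]
gripper_width: 0.0515
```

```bash
python3 - <<'E'
from h import *
go([.598,-.286,.012],-1.745)
a=vision.camera("scene");cv2.imwrite("pics/s6.png",cv2.resize(a[120:260,280:460],None,fx=4,fy=4,interpolation=cv2.INTER_CUBIC))
a=vision.camera("top");cv2.imwrite("pics/top6.png",a)
E
```

```text
units [ 0.067  2.78  -0.046] turn 0.007 len mm 69.5
```

View pics/s6.png

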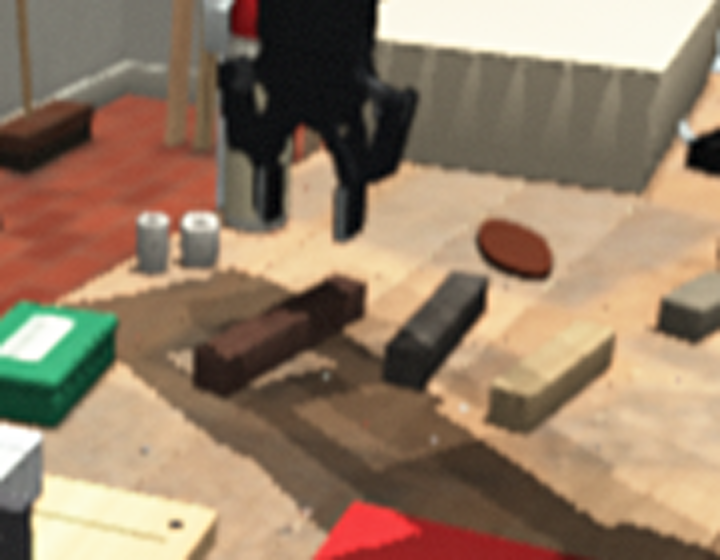

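View pics/top6.png

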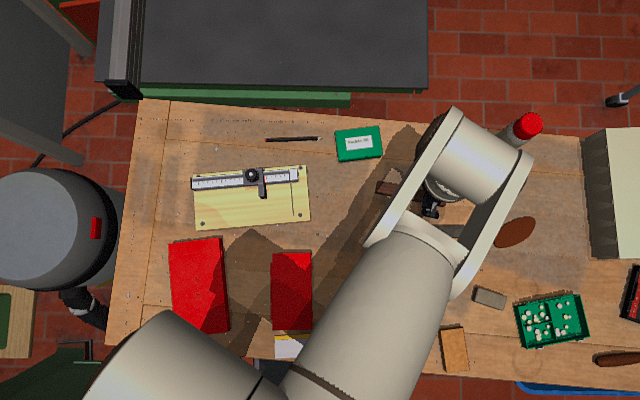

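```bash
python3 - <<'E'
from h import *
b=ray("top",(497,149),0); print("base",b)
for z in(.1,.15,.2,.25): print(z,proj("top",[b[0],b[1],z]),proj("scene",[b[0],b[1],z]),proj("scene",[b[0],b[1],0]))
a=vision.camera("scene");cv2.imwrite("pics/s6b.png",cv2.resize(a[0:220,200:520],None,fx=2.5,fy=2.5))
E
```

```text
base [ 0.7153271  -0.46718654  0.        ]
0.1 [[512.97309416 138.07491484]] [[345.35682651 144.87683253]] [[344.56663009 175.54534961]]
0.15 [[522.11496515 131.82216768]] [[345.77183302 128.76990768]] [[344.56663009 175.54534961]]
0.2 [[532.18313637 124.93586081]] [[346.20101865 112.11267337]] [[344.56663009 175.54534961]]
0.25 [[543.32590712 117.31456227]] [[346.64512269  94.87643662]] [[344.56663009 175.54534961]]
```

View pics/s6b.png

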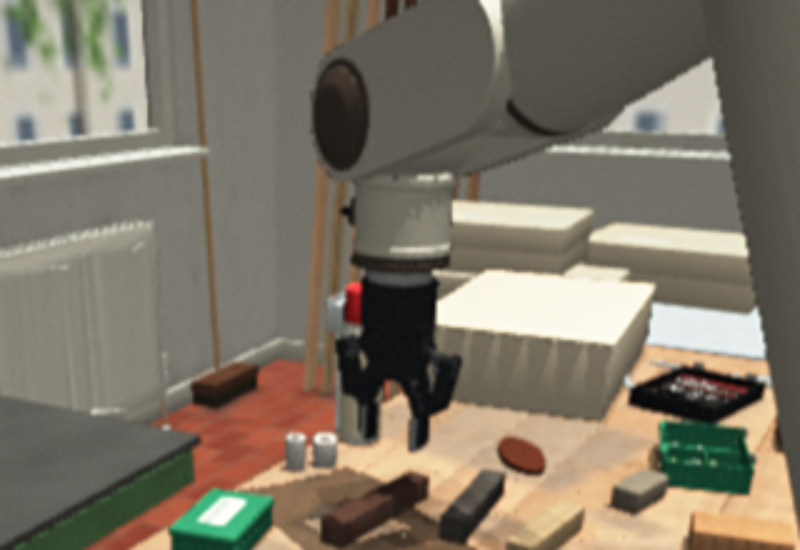

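The bottle stands about 0.2 m from the tool, so there's room. The open jaws straddle the right half of the reddish-brown blank, and I descend.

>>> carry_out:
  deltas: [0.07, 1, -0.05, 0, 0.07, 2, -0.05, 0, 0.07, 2.7, -0.05, 0, 0.07, 2.78, -0.05, 0, 0.07, 2.78, -0.05, 0]

```text
t: 8.88
position: [0.5977, -0.2866, 0.012]
tcp_rot: [-1.566, 0.006, -1.744]
wrist_force: [0.1, -0.4, 0.4]
gripper_width: 0.0512
```

>>> carry_out:
  deltas: [0, 0, 0, 0, 0, 0, 0, 0, 0, 0, 0, 0, 0, 0, 0, 0, 0, 0, 0, 0, 0, 0, 0, 0]
  jaw: -1
  grip_force: 50

```text
t: 9.62
position: [0.5983, -0.2869, 0.0132]
tcp_rot: [-1.564, 0.006, -1.744]
wrist_force: [0.0, -0.0, 7.6]
gripper_width: 0.0261
```

>>> carry_out:
  deltas: [0, -1, 0, 0, 0, -2.5, 0, 0, 0, -4, 0, 0, 0, -4, 0, 0, 0, -4, 0, 0]

```text
t: 10.25
position: [0.5973, -0.2872, 0.1128]
tcp_rot: [-1.565, 0.006, -1.744]
wrist_force: [-0.5, 0.8, -1.6]
gripper_width: 0.0257
```

```bash
python3 - <<'E'
from h import *
t=j2w(JIG,[(-.004,-.157,.1)])[0]; print(t); go(t,-1.473)
a=vision.camera("scene");cv2.imwrite("pics/s7.png",cv2.resize(a[100:260,240:440],None,fx=4,fy=3.75))
E
```

```text
[ 0.59883358 -0.05514147  0.1       ]
units [-9.151  0.554 -1.546] turn -2.592 len mm 232.4
```

View pics/s7.png

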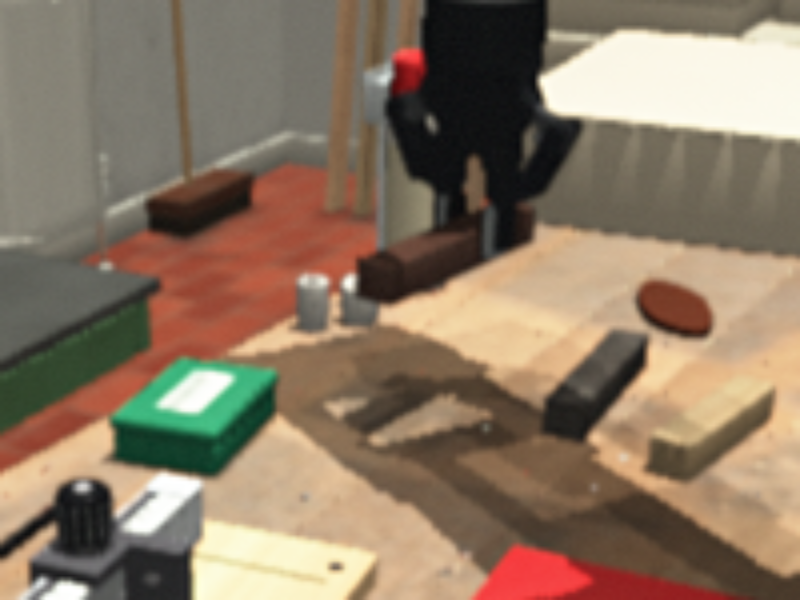

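The blank is held and level. I carry it over to the jig.

>>> carry_out:
  deltas: [-2, 0, -0.3, -0.6, -4, 0, -0.7, -1.2, -6, 0.2, -1, -1.8, -8, 0.4, -1.3, -2.4, -9.15, 0.55, -1.55, -2.59, -9.15, 0.55, -1.55, -2.59, -9.15, 0.55, -1.55, -2.59, -9.15, 0.55, -1.55, -2.59]

```text
t: 11.3
position: [0.5985, -0.056, 0.0994]
tcp_rot: [-1.564, 0.005, -1.474]
wrist_force: [-0.6, 0.6, -1.1]
gripper_width: 0.0261
```

```bash
python3 - <<'E'
from h import *
t=j2w(JIG,[(-.004,-.157,.04)])[0]; go(t,-1.473)
a=vision.camera("scene");cv2.imwrite("pics/s8.png",cv2.resize(a[160:310,210:370],None,fx=5,fy=4))
a=vision.camera("top");cv2.imwrite("pics/t8.png",cv2.resize(a[140:240,180:380],None,fx=4,fy=4))
E
```

```text
units [-2.100e-02  2.376e+00  2.000e-03] turn -0.014 len mm 59.4
```

View pics/s8.png

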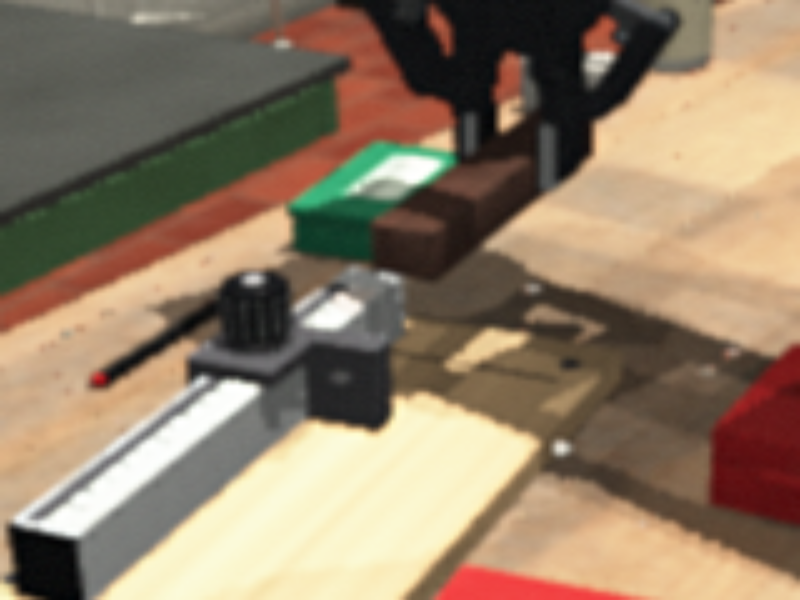

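View pics/t8.png

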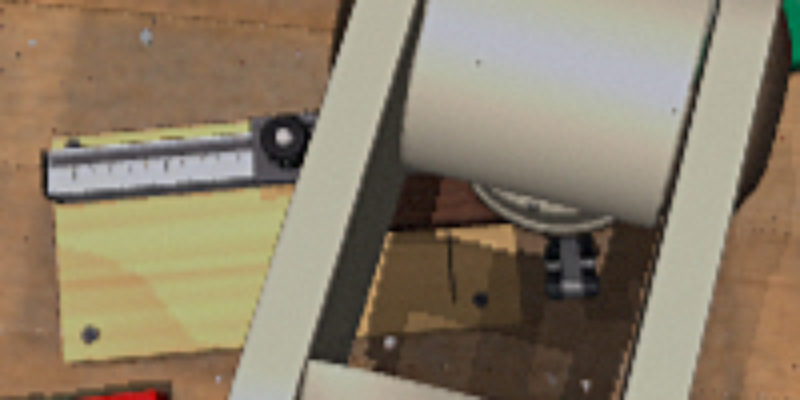

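>>> carry_out:
  deltas: [0, 0.7, 0, 0, 0, 1.4, 0, 0, 0, 2.1, 0, 0, 0, 2.37, 0, 0, 0, 2.37, 0, 0]

```text
t: 12.02
position: [0.5987, -0.0555, 0.0397]
tcp_rot: [-1.565, 0.005, -1.474]
wrist_force: [0.4, -0.1, -0.0]
gripper_width: 0.026
```

```bash
cat > v.py <<'E'
from h import *
import sys
o=monitor.get_obs(); p=o["position"]; print("jig mm",(w2j(JIG,p)*1e3).round(2),"z",p[2].round(4),"tau",o["torque"].round(2))
f=o["wrist_force"]; print("F jig",w2j([0,0,JIG[2]],f).round(1))
a=vision.camera("scene");cv2.imwrite(f"pics/s{sys.argv[1]}.png",cv2.resize(a[190:290,220:340],None,fx=6.5,fy=6,interpolation=cv2.INTER_CUBIC))
E
python3 v.py 9
```

```text
jig mm [[  -4.17 -157.34]] z 0.0397 tau [-0.04  0.    0.02]
F jig [[ 0.4 -0.2]]
```

View pics/s9.png

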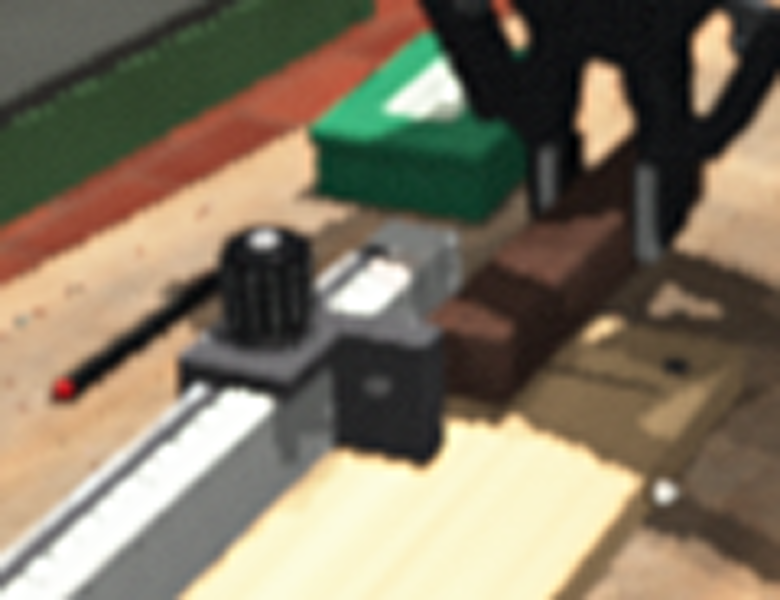

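>>> carry_out:
  deltas: [0, 0.15, 0, 0, 0, 0.28, 0, 0, 0, 0.33, 0, 0, 0, 0.33, 0, 0]

```text
t: 12.58
position: [0.599, -0.0555, 0.0321]
tcp_rot: [-1.564, 0.005, -1.474]
wrist_force: [-0.6, 0.5, -1.7]
gripper_width: 0.026
```

>>> carry_out:
  deltas: [0, 0.03, 0, 0, 0, 0.06, 0, 0, 0, 0.06, 0, 0, 0, 0.06, 0, 0]

```text
t: 13.08
position: [0.5992, -0.0556, 0.0311]
tcp_rot: [-1.564, 0.004, -1.474]
wrist_force: [-2.5, 0.1, 4.6]
gripper_width: 0.0261
```

>>> carry_out:
  deltas: [-0.15, 0, 0, 0, -0.3, 0, 0, 0, -0.4, 0, 0, 0, -0.46, 0, 0, 0, -0.46, 0, 0, 0]

```text
t: 13.7
position: [0.5981, -0.0439, 0.0312]
tcp_rot: [-1.564, 0.005, -1.474]
wrist_force: [-0.3, 1.5, 2.9]
gripper_width: 0.0261
```

```bash
python3 v.py 10
```

```text
jig mm [[  -3.61 -145.72]] z 0.0312 tau [0.35 0.03 0.04]
F jig [[-0.2  1.6]]
```

View pics/s10.png

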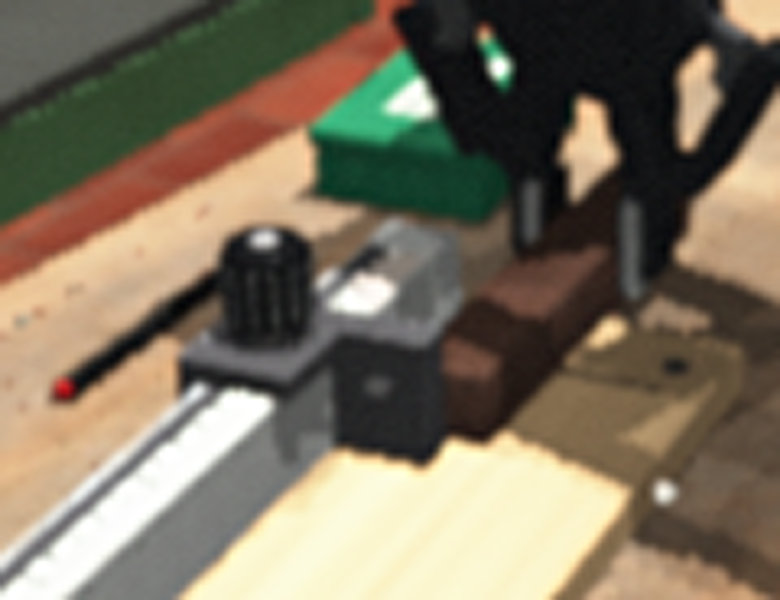

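>>> carry_out:
  deltas: [0, 0, 0.15, 0, 0, 0, 0.3, 0, 0, 0, 0.42, 0, 0, 0, 0.5, 0, 0, 0, 0.5, 0]

```text
t: 14.38
position: [0.6108, -0.0427, 0.0313]
tcp_rot: [-1.563, 0.005, -1.474]
wrist_force: [0.3, 0.3, 0.2]
gripper_width: 0.0258
```

>>> carry_out:
  deltas: [0, 0, 0.03, 0, 0, 0, 0.03, 0]

```text
t: 14.62
position: [0.6116, -0.0426, 0.0313]
tcp_rot: [-1.563, 0.005, -1.474]
wrist_force: [-0.2, -0.3, 1.5]
gripper_width: 0.026
```

```bash
python3 v.py 11
```

```text
jig mm [[   9.93 -145.76]] z 0.0313 tau [0.04 0.22 0.06]
F jig [[-0.3 -0.2]]
```

>>> carry_out:
  deltas: [-0.05, 0, 0, 0, -0.09, 0, 0, 0, -0.09, 0, 0, 0]

```text
t: 15.05
position: [0.6114, -0.0402, 0.0312]
tcp_rot: [-1.563, 0.005, -1.474]
wrist_force: [0.3, 0.8, 0.7]
gripper_width: 0.0262
```

>>> carry_out:
  deltas: [-0.04, 0, 0, 0, -0.04, 0, 0, 0]

```text
t: 15.3
position: [0.6113, -0.0391, 0.0312]
tcp_rot: [-1.563, 0.005, -1.474]
wrist_force: [-0.1, 0.7, -0.1]
gripper_width: 0.026
```

>>> carry_out:
  deltas: [-0.03, 0, 0, 0, -0.03, 0, 0, 0]

```text
t: 15.55
position: [0.6112, -0.0383, 0.0312]
tcp_rot: [-1.563, 0.005, -1.474]
wrist_force: [-0.1, 0.5, 0.7]
gripper_width: 0.0259
```

>>> carry_out:
  deltas: [-0.03, 0, 0, 0, -0.03, 0, 0, 0]

```text
t: 15.8
position: [0.6112, -0.0378, 0.0313]
tcp_rot: [-1.563, 0.004, -1.474]
wrist_force: [-0.2, -5.0, 0.3]
gripper_width: 0.0261
```

```bash
python3 v.py 12
```

```text
jig mm [[  10.02 -140.95]] z 0.0313 tau [-0.66 -0.03  0.06]
F jig [[-0.7 -5. ]]
```

View pics/s12.png

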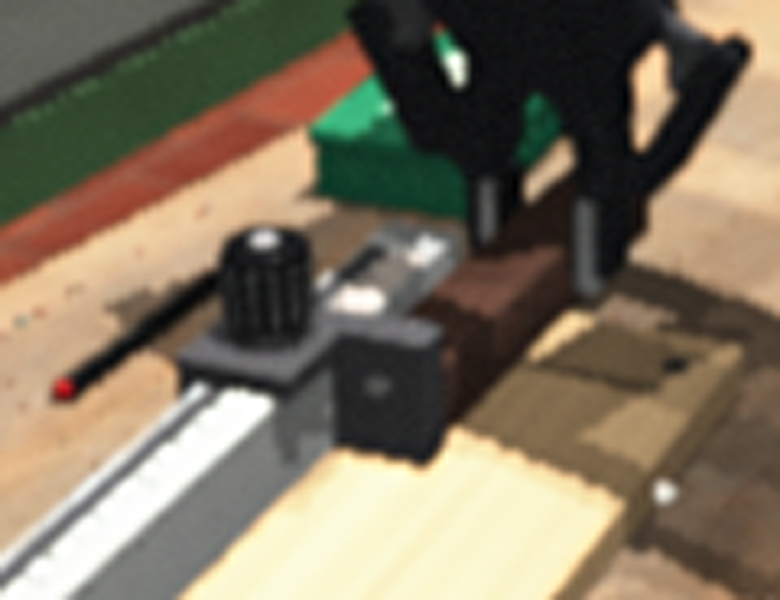

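>>> carry_out:
  deltas: [-0.01, 0, 0.03, 0, -0.01, 0, 0.06, 0, -0.01, 0, 0.06, 0]

```text
t: 16.23
position: [0.6121, -0.0377, 0.0312]
tcp_rot: [-1.564, 0.004, -1.474]
wrist_force: [-4.9, -5.9, 2.2]
gripper_width: 0.0258
```

>>> carry_out:
  deltas: [-0.01, 0, 0.03, 0, -0.01, 0, 0.03, 0]

```text
t: 16.48
position: [0.6123, -0.0376, 0.0312]
tcp_rot: [-1.566, 0.004, -1.473]
wrist_force: [-6.1, -5.9, 4.3]
gripper_width: 0.0261
```

```bash
python3 v.py 13
```

```text
jig mm [[  11.06 -140.87]] z 0.0312 tau [-0.94  1.08  0.51]
F jig [[-6.6 -5.3]]
```

The x-force could still be friction at the stop face. I back off along y, press against the fence alone to find true contact, then press the end again.

>>> carry_out:
  deltas: [0.04, 0, 0, 0, 0.04, 0, 0, 0]

```text
t: 16.77
position: [0.6123, -0.0384, 0.0312]
tcp_rot: [-1.566, 0.004, -1.473]
wrist_force: [-1.7, 0.7, 2.5]
gripper_width: 0.0259
```

>>> carry_out:
  deltas: [0, 0, 0.04, 0, 0, 0, 0.04, 0]

```text
t: 17.02
position: [0.6129, -0.0383, 0.0312]
tcp_rot: [-1.567, 0.004, -1.473]
wrist_force: [-6.7, -1.4, 4.5]
gripper_width: 0.0262
```

```bash
python3 v.py 14
```

```text
jig mm [[  11.65 -141.64]] z 0.0312 tau [-0.19  1.03  0.45]
F jig [[-6.8 -0.7]]
```

Fence contact is confirmed. The lever is about 66 mm, in the middle of the contact span, so the side sits flush. Now I ease off x, press the end onto the stop, then press x again.

>>> carry_out:
  deltas: [0, 0, -0.01, 0, -0.03, 0, -0.01, 0, -0.03, 0, -0.01, 0]

```text
t: 17.45
position: [0.6126, -0.0378, 0.0313]
tcp_rot: [-1.567, 0.004, -1.473]
wrist_force: [-2.5, -4.8, 2.8]
gripper_width: 0.0263
```

>>> carry_out:
  deltas: [-0.03, 0, -0.005, 0, -0.03, 0, -0.005, 0]

```text
t: 17.7
position: [0.6125, -0.0376, 0.0313]
tcp_rot: [-1.567, 0.003, -1.473]
wrist_force: [-1.2, -7.2, 1.8]
gripper_width: 0.0257
```

```bash
python3 v.py 15
```

```text
jig mm [[  11.34 -140.89]] z 0.0313 tau [-0.96  0.26  0.31]
F jig [[-1.9 -7. ]]
```

>>> carry_out:
  deltas: [-0.03, 0.015, 0.025, 0, -0.03, 0.015, 0.05, 0, -0.03, 0.015, 0.05, 0]

```text
t: 18.12
position: [0.6131, -0.0375, 0.0312]
tcp_rot: [-1.569, 0.002, -1.473]
wrist_force: [-10.8, -10.0, 11.0]
gripper_width: 0.0259
```

```bash
python3 v.py 16; python3 - <<'E'
from h import *
a=vision.camera("top");cv2.imwrite("pics/t16.png",cv2.resize(a[140:240,180:380],None,fx=4,fy=4,interpolation=cv2.INTER_CUBIC))
E
```

```text
jig mm [[  11.96 -140.83]] z 0.0312 tau [-1.24  1.82  0.78]
F jig [[-11.8  -8.9]]
```

View pics/s16.png

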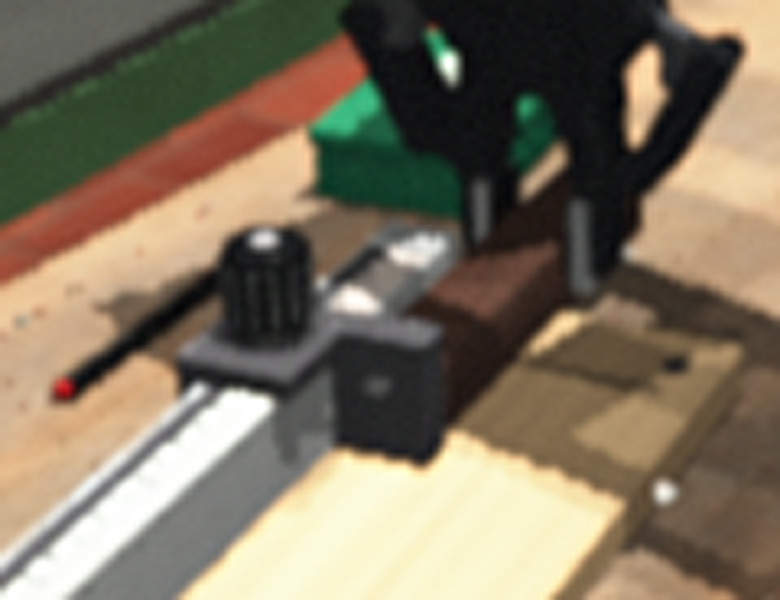

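View pics/t16.png

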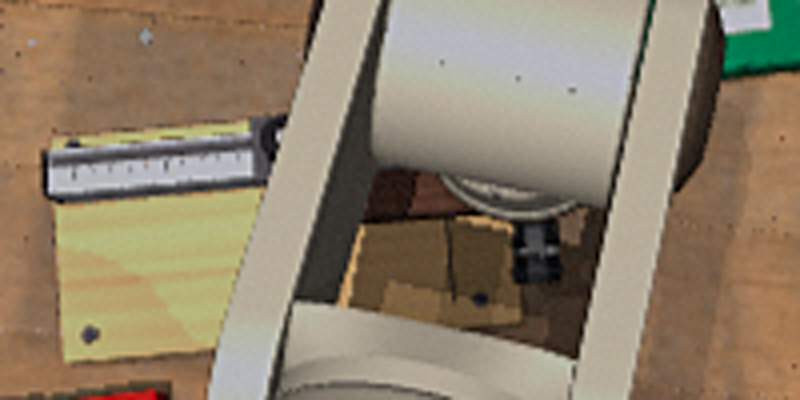

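```bash
python3 - <<'E'
from h import *
a=cv2.imread("pics/s9.png",0).astype(np.float32)[215:420,170:320]; b=cv2.imread("pics/s16.png",0).astype(np.float32)[215:420,170:320]
w=cv2.createHanningWindow(a.shape[::-1],cv2.CV_32F)
print(np.array(cv2.phaseCorrelate(a,b,w)[0])/[6.5,6])
c=cv2.imread("pics/s12.png",0).astype(np.float32)[215:420,170:320]; print(np.array(cv2.phaseCorrelate(a,c,w)[0])/[6.5,6])
print(proj("scene",j2w(JIG,[(.0375,-.0125,.087),(.0375,-.0115,.087)])))
o=monitor.get_obs(); print(o["t"],o["wrist_force"],w2j(JIG,o["position"])*1e3)
E
```

```text
[-0.00166837 -0.00070967]
[-0.00176836  0.01749984]
[[260.39422248 233.83391737]
 [260.11412447 234.07909321]]
18.225 [-11.26881148 -10.26046415  10.15601024] [[  11.97933384 -140.86893251]]
```

```bash
python3 - <<'E'
from h import *
print(arm.hand_in()); o=monitor.get_obs(); print(o["t"],o["wrist_force"],(w2j(JIG,o["position"])*1e3).round(2),w2j([0,0,JIG[2]],o["wrist_force"]))
E
```

```text
the job is handed in; nothing more can be done
None
the job is handed in; nothing more can be done
```

I slid the stop to the red line by its knob and let go. I then laid the reddish-brown blank flat on the bed and pressed it into the corner. It's still gripped and pressed there, and the job was handed in at about 18 s.

- **Stop on the line:** after I let go, the stop's edge was within the red line's width, about 0.5 mm left of its middle by my pixel estimate. I left that uncorrected. With the blank pressed in, the scene picture shows no movement of the stop: under 0.01 px, where 1 mm is about 0.4 px. The arm blocked the top camera, so I couldn't see the line again after pressing.
- **Stop contact:** I felt the end reach the stop at 5 N while the side was still clear of the fence, so it wasn't fence friction passing for the stop.
- **Fence contact:** I confirmed contact with the fence with the end backed off the stop. The push centres about 66 mm left of the grip, near the middle of the fence contact, so the side sits flush.
- **Final push:** about 12 N on the fence, 9 N towards the stop (under its 12 N brake) and 10 N down. I had no reading after the hand-in.
- **Bystanders:** I touched none of the other things on the bench. I judged that only by looking at the pictures, not by measuring.

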